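# Start the post of a tiered cake stand in its threaded boss and hold it

## Task

Put the tiered cake stand together as far as the post: lift the dark square post upright and stand its brass foot in the brass boss of the wooden plate with the post's flat sides set diagonally to the plate's edges, so that it rests on the thread. Press lightly and turn it backward (anticlockwise from above) until, with its sides square to the plate, you feel it drop one thread, then turn it forward (clockwise) a quarter turn (one thread of this four-start screw) so that it has caught, letting it sink as it turns and never forcing it. Finish while still holding the post upright and started in the boss, not screwed home, ready for the upper tier; leave the upper tier, the sprinkle jar, the ring cutter and the nozzle by the work where they are.

Things in the scene. Friction and masses are not known exactly. Their poses are not given: they have to be found in the camera images.
- post: Loose post, about 0.26 kg, 159 mm tall, standing upright. Origin: centre of its underside; z up along it, x and y square to its flat sides. From below: brass pilot to 9 mm (30 mm diameter, bevelled to 24 at the bottom), brass thread to 29 mm (39 mm across), brass collar (47 mm diameter) to 35 mm, dark wooden square column 28 x 28 mm to 145 mm, brass stud to 159 mm.
- post_grip (a point): Middle of the post's square column (28 mm across flats) at the height to grip it, 112 mm above the post's underside; axes as the post's.
- thread_start (a point): Point on the post's axis where its thread begins, 9 mm above its underside; axes as the post's. The thread is right-handed with four starts 90 degrees apart, ridges 2.6 mm thick, lead 28 mm a turn: 7 mm of travel in a quarter turn.
- stand_plate: Lower tier: light-brown wooden plate 200 x 200 mm, top 18 mm above the table, fixed there by gripping feet. Origin: its centre at table height; x and y along its edges, z up. In its middle a brass threaded boss, 52 mm in diameter, open on top: rim 52 mm above the table, bore 42 mm wide, floor of the bore 22 mm above the table.
- boss_mouth (a point): On the boss's axis at the top of its inner thread, 50 mm above the table; axes as the plate's. The thread is four short lugs, one towards each plate edge, 33 mm clear between. With the post resting on them, thread_start is 2.8 mm below this point at 45 degrees clockwise of square, 0.7 mm above it at square (crest).
- boss_axis (a point): On the boss's axis at its rim, 52 mm above the table; axes as the plate's. Turned anticlockwise just past square the post can drop 7 mm: thread_start then lies 6.3 mm below boss_mouth. A quarter turn clockwise from there takes it to 13.3 mm below; once caught it has 1.8 mm of play up and down. Fully home would be 18.5 mm below.
- upper_tier: Upper tier: light-brown wooden plate 150 x 150 x 12 mm with a small hole in its middle, lying flat; origin at the centre of its underside. Leave it.
- sprinkle_jar: Clear jar of pink sprinkles with a yellow lid, 57 mm in diameter, 90 mm tall; origin at the centre of its underside. Leave it.
- ring_cutter: Round steel cutter, 68 mm in diameter, 42 mm tall; origin at the centre of its underside. Leave it.
- steel_nozzle: Steel piping nozzle, a cone 32 mm wide and 42 mm tall, standing on its wide end; origin at the centre of its underside. Leave it.

How it is judged:
By the outcome, as a careful person would: the job done as asked, in the order asked, and still so for the second after the job is handed in, while the arm keeps its last pose, push and grip.
It also fails if it takes over 48 s, if anything falls off the work surface, if the arm or the gripper's body presses on something with over 40 N, if the wrist force passes 120 N, or if a joint passes its speed limit or range.

## Robot

A 6-joint arm with a two-finger parallel gripper is mounted at the origin on a cart in front of the work surface, level with it; the furniture and walls round the work are solid. World frame = base frame: x ahead of the robot, y to its left, z up, the work surface at z = 0. Lengths are in mm, angles in degrees, forces in N, time in s.
With the tool pointing down it reaches from about 300 to 850 mm from the base axis. Payload 4.2 kg.
Tool frame: the origin (TCP) lies on the centre line of the jaws, within the pads' length; the fingertips stand 14 mm ahead of it and the grasp point (between the pads) lies 5 mm behind it; z points along the fingers, y is the direction in which the jaws open and shut (so a half turn about z gives the same grasp; the last joint's range is limited). The gripper opens to 91 mm and grips with 3 to 60 N. Pads are 32 mm wide; open, the fingers measure 118 mm over their backs; the gripper's body (76 mm by 178 mm) begins 60 mm behind the grasp point.
Start: joints at [64.4, 18.312, 89.639, -0, 72.044, -1.146], TCP at [238.031, 523.434, 227.976] pointing down, gripper open.
Joint ranges: [-177.97, 177.97], [-48.28, 115.42], [12.27, 149.76], [-77.06, 257.06], [2.81, 150.46], [-146.56, 146.56]. Speed limits (degrees/s): [147.25, 147.25, 180, 180, 180, 180].

## Interface

Orientations are given as [roll, pitch, yaw] about the fixed x, y, z axes, in that order (R = Rz(yaw) Ry(pitch) Rx(roll)).
In Python, from workcell import env gives the robot as it stands.
- The arm moves only by the tool play_rows, never from a script. Its argument "increments" is a list of rows, each a list of 5 numbers: the shift along the world's x, y, z in mm, then the turn about the world's z in degrees, then the closure, from 0 (fully open) to 1 (shut). In form: [[x, y, z, yaw, fingers], ...]. A call has 1 to 20 rows; each row shifts and turns the commanded pose from where the row before left it; what a row does not reach is not made up. A row lasts 1/8 s, in which the tool goes at most 62.5 mm and 10.7 degrees, less where a joint would pass 70% of its speed; a pose out of reach is approached as far as the arm can. A call is refused whole if a number of a shift passes 62.5 or a number of a turn 10.7, either way. A call with a gripper value outside its range is refused whole. The fingers move at their own pace and stop on an object; "newtons" is the grip in N (left out, the last holds). Time passes only in rows, so rows that do not move let the fingers close. It gives the time, the measured TCP pose, the force and the opening at its end, in the units of the state.
- env.state(): the state, without advancing time (a new reading comes with each control period).
- env.grab_frame(name): name is "scene" or "top" or "wrist"; returns the picture (384x512x3 uint8, red, green, blue); there is no depth.
- env.calibration(name): a dict with "fx", "fy", "cx", "cy" (pixels), "R" (3x3) and "t" (3): a world point X has camera coordinates R X + t; the wrist camera has in their place "hand_eye" (4x4, takes a point from camera to tool coordinates, whose origin is the TCP and whose axes are the flange's). Camera axes: x right, y down, z forward; pixel columns grow to the right and rows downward; lengths in mm; the calibration is good to about 2 mm. A picture is of the moment at which its call begins: read the wrist's pose just before it. calibration takes no time and is no camera call.
- env.job_done(): hands the job in, once; it reports no verdict.
The state is a dict: "time_s": time; "qpos": joint angles; "qvel": joint speeds; "effort": joint torques, N m; "ee_pos": TCP position; "ee_rot": TCP orientation; "force": force on the tool from outside, world axes, zero at the start; "torque": the same for the moment, N m; "gripper_width": finger opening in mm.
Only numpy, scipy, OpenCV 4.12 (cv2) and the standard library are available. Lean on these libraries where they do the work, as an engineer would, in place of code of your own. Each camera call takes 0.05 s, during which the arm holds its last target.

## Working session

There is one attempt and no reset: what is moved stays moved. The work goes in short steps, Python scripts to look and compute and a tool call to move; the robot and the scene stay as the last step left them, time stands still between calls to the robot, and variables do not carry over. Pictures are saved under pics/ and viewed, and the job is handed in when it is done.

Besides the shell and the picture viewer there is one more tool, called after "Call:" by a JSON object that holds its "op" and its "data". play_rows: Moves the arm, as the interface text tells. Its arguments: {"type":"object","properties":{"increments":{"type":"array"},"newtons":{"type":"number"}},"required":["increments"]}

```bash
mkdir -p pics; ls; python3 - <<'E'
from workcell import env
import cv2
print(env.state())
for n in ("scene","top","wrist"):
    im=env.grab_frame(n); cv2.imwrite(f"pics/{n}0.png",im[:,:,::-1])
    print(n,env.calibration(n))
E
```

```text
pics
{'time_s': 0.0, 'qpos': array([ 6.44017530e+01,  1.83516404e+01,  8.97078018e+01, -2.76975912e-04,
        7.20424374e+01, -1.14706805e+00]), 'qvel': array([-0.05089188,  0.02031426, -0.02726079,  0.03795132, -0.05667456,
       -0.04260933]), 'effort': array([-6.97419200e-04, -4.12458873e+01, -2.31970274e+01,  7.26162409e-02,
        4.55393479e-02, -1.43136972e-04]), 'ee_pos': array([237.8041798 , 522.98794727, 227.11080122]), 'ee_rot': array([-1.79898136e+02, -1.77622532e-03,  1.55548905e+02]), 'force': array([-0.59059809, -0.46685258, -0.46572009]), 'torque': array([ 0.01285322, -0.0262249 ,  0.04326168]), 'gripper_width': 91.24555538795227}
scene {'fx': 371.30921776221396, 'fy': 371.30921776221396, 'cx': 250.67807861854158, 'cy': 185.38234235135508, 'R': array([[ 0.66682852, -0.7447942 , -0.02492636],
       [-0.45753446, -0.3827789 , -0.80258491],
       [ 0.5882193 ,  0.54659118, -0.5960169 ]]), 't': array([-423.60507002,  327.91938296, 1042.47570335])}
top {'fx': 376.93363143640653, 'fy': 376.93363143640653, 'cx': 255.84349679618975, 'cy': 191.44001302097206, 'R': array([[ 0.01590054, -0.99984312,  0.00780414],
       [-0.99030023, -0.0168253 , -0.13792161],
       [ 0.13803128, -0.00553541, -0.9904124 ]]), 't': array([ -58.07290471,  578.64593286, 1221.93773253])}
wrist {'fx': 314.7943325818646, 'fy': 314.7943325818646, 'cx': 257.3073607103533, 'cy': 201.44823054991008, 'hand_eye': array([[-1.83776602e-04, -9.56692321e-01, -2.91100960e-01,
         8.25645236e+01],
       [ 9.99999953e-01, -1.04440926e-04, -2.88074493e-04,
         3.38478802e-01],
       [ 2.45195801e-04, -2.91100999e-01,  9.56692295e-01,
        -1.57585762e+02],
       [ 0.00000000e+00,  0.00000000e+00,  0.00000000e+00,
         1.00000000e+00]])}
```

View pics/scene0.png

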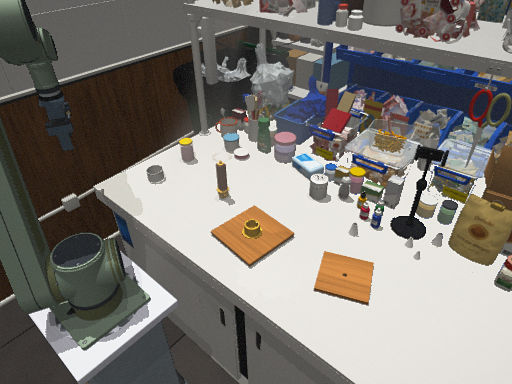

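View pics/top0.png

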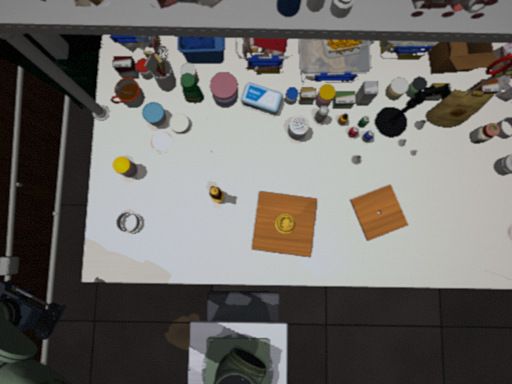

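View pics/wrist0.png

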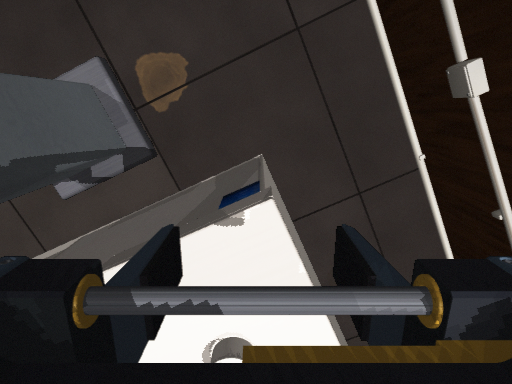

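```bash
cat > h.py <<'E'
import numpy as np, cv2
from workcell import env
def ray(n,u,v,st=None):
    c=env.calibration(n); d=np.array([(u-c['cx'])/c['fx'],(v-c['cy'])/c['fy'],1.])
    if n=='wrist':
        from scipy.spatial.transform import Rotation as Ro
        T=np.array(c['hand_eye']); Rt=Ro.from_euler('xyz',st['ee_rot'],degrees=True).as_matrix()
        return Rt@T[:3,3]+st['ee_pos'], Rt@T[:3,:3]@d
    return -c['R'].T@c['t'], c['R'].T@d
def onz(n,u,v,z,st=None):
    o,d=ray(n,u,v,st); return o+d*(z-o[2])/d[2]
def proj(n,X,st=None):
    c=env.calibration(n); X=np.array(X,float)
    if n=='wrist':
        from scipy.spatial.transform import Rotation as Ro
        T=np.array(c['hand_eye']); Rt=Ro.from_euler('xyz',st['ee_rot'],degrees=True).as_matrix()
        p=T[:3,:3].T@(Rt.T@(X-st['ee_pos'])-T[:3,3])
    else: p=c['R']@X+c['t']
    return np.array([c['fx']*p[0]/p[2]+c['cx'],c['fy']*p[1]/p[2]+c['cy']])
E
python3 - <<'E'
from h import *
t=cv2.imread('pics/top0.png'); s=cv2.imread('pics/scene0.png')
a=cv2.resize(t[170:270,190:340],None,fx=5,fy=5,interpolation=cv2.INTER_CUBIC)
b=cv2.resize(s[150:270,190:310],None,fx=5,fy=5,interpolation=cv2.INTER_CUBIC)
cv2.imwrite('pics/tz.png',a);cv2.imwrite('pics/sz.png',b)
# plate
hsv=cv2.cvtColor(t,cv2.COLOR_BGR2HSV)
m=((hsv[...,0]<20)&(hsv[...,1]>110)&(hsv[...,2]>70)).astype('uint8')
r=np.zeros_like(m); r[180:265,240:330]=m[180:265,240:330]
cs,_=cv2.findContours(r,cv2.RETR_EXTERNAL,cv2.CHAIN_APPROX_NONE)
k=max(cs,key=cv2.contourArea); box=cv2.boxPoints(cv2.minAreaRect(k)); ap=cv2.approxPolyDP(k,6,True)[:,0]
print(box,ap)
P=np.array([onz('top',*q,18) for q in ap]);print(P.round(1),P.mean(0))
for i in range(len(P)):
    d=P[(i+1)%len(P)]-P[i];print(np.linalg.norm(d),np.degrees(np.arctan2(d[1],d[0])))
print(onz('top',215,191,100),onz('top',217,201,30),onz('scene',222,198,10))
E
```

```text
[[251.74243 248.43233]
 [259.39307 191.05241]
 [317.42798 198.79039]
 [309.77734 256.1703 ]] [[260 192]
 [253 248]
 [309 256]
 [315 199]]
[[ 580.9  -62.9   18. ]
 [ 391.8  -42.2   18. ]
 [ 368.4 -229.3   18. ]
 [ 560.1 -250.4   18. ]] [ 475.32549299 -146.1865622    18.        ]
190.22921160232733 173.76635746101707
188.51300853727284 -97.13430900635952
192.81002294754214 -6.289467134170676
188.67796463529524 83.65020179966274
[570.41003859  81.94647702 100.        ] [546.29801622  81.44503765  30.        ] [543.94534954  62.10170385  10.        ]
```

View pics/tz.png

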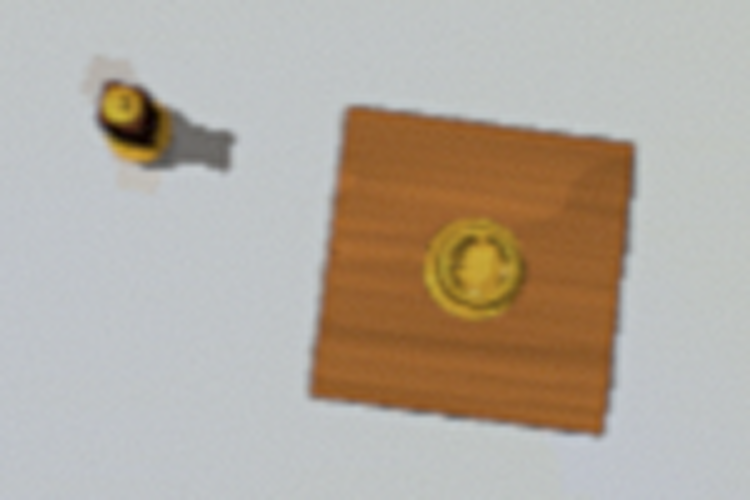

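View pics/sz.png

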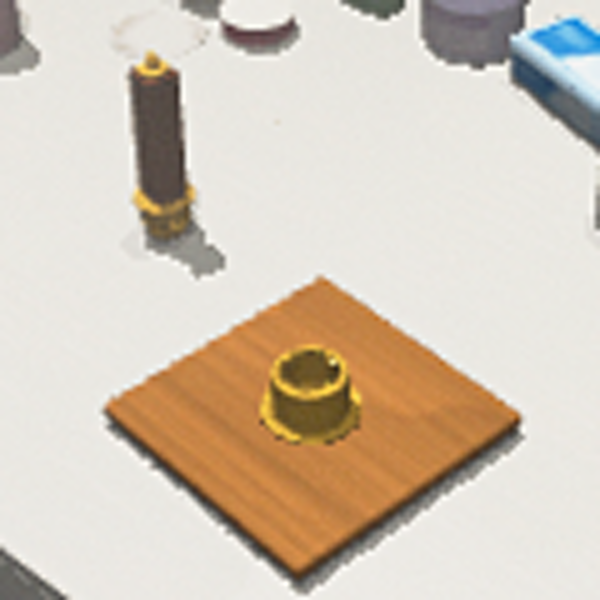

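```bash
python3 - <<'E'
from h import *
print(onz('top',215,191,159),onz('top',285,223.6,52),onz('top',217.5,199,35))
# scene
print(onz('scene',190+152/5,150+58/5,159),onz('scene',190+312/5,150+368/5,52))
E
```

```text
[562.22678598  75.82533573 159.        ] [ 473.0144248 -145.8169573   52.       ] [552.50713694  79.48611149  35.        ]
[561.3640757   72.79337488 159.        ] [ 478.35400597 -149.75559471   52.        ]
```

Call:
{"op": "play_rows", "data": {"increments": [[27,-37,5,-5.5,0],[27,-37,5,-5.5,0],[27,-37,5,-5.5,0],[27,-37,5,-5.5,0],[27,-37,5,-5.5,0],[27,-37,5,-5.5,0],[27,-37,5,-5.5,0],[27,-37,5,-5.5,0],[27,-37,5,-5.5,0],[27,-37,5,-5.5,0],[27,-37,5,-5.5,0],[15,-37,5,-5,0],[0,0,0,0,0],[0,0,0,0,0]]}}

```text
time_s: 1.9
ee_pos: [549.6, 79.8, 287.6]
ee_rot: [-179.9, -0.0, 90.1]
force: [-1.1, 0.2, -0.9]
gripper_width: 91.3
```

```bash
python3 - <<'E'
from h import *
st=env.state(); im=env.grab_frame('wrist')[:,:,::-1]; cv2.imwrite('pics/w1.png',im)
print(st['time_s'],st['ee_pos'],proj('wrist',[562,75,159],st))
E
```

```text
1.9 [549.57776037  79.79058613 287.57493092] [270.20522263 202.15833483]
```

View pics/w1.png

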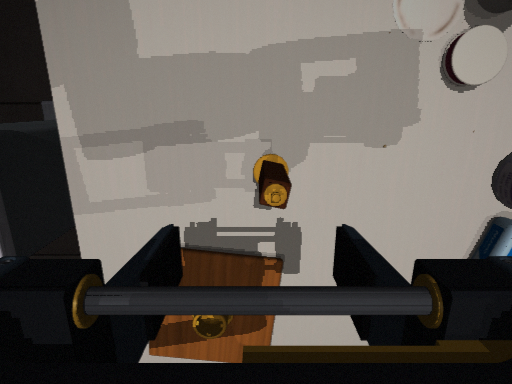

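```bash
python3 - <<'E'
import cv2
im=cv2.imread('pics/w1.png'); cv2.imwrite('pics/w1z.png',cv2.resize(im[145:220,235:310],None,fx=8,fy=8,interpolation=cv2.INTER_CUBIC))
cv2.imwrite('pics/w1b.png',cv2.resize(im[240:365,140:290],None,fx=5,fy=4.8,interpolation=cv2.INTER_CUBIC))
E
```

```text
(no output)
```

View pics/w1z.png

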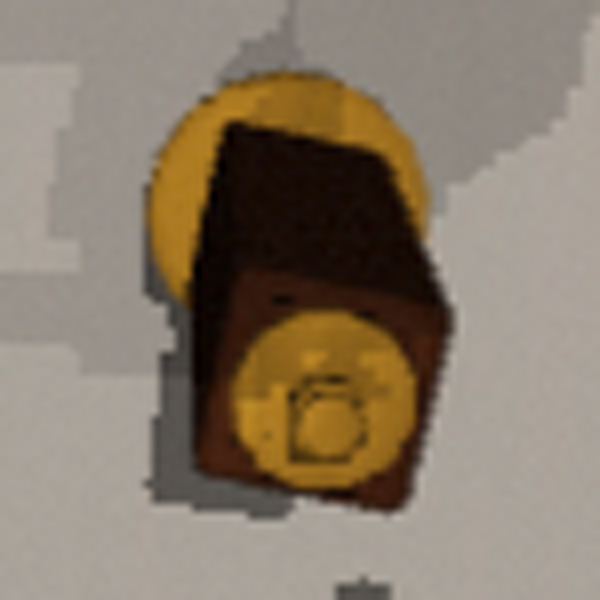

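View pics/w1b.png

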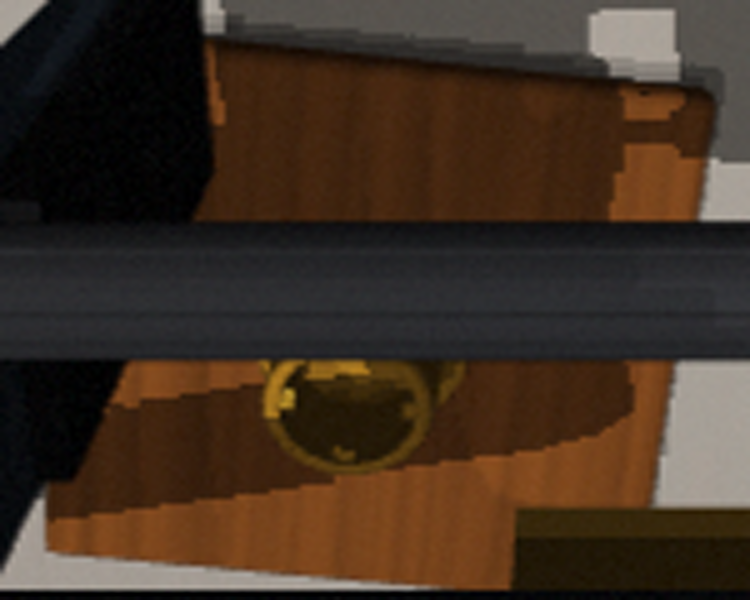

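```bash
python3 - <<'E'
from h import *
st=env.state()
q=np.array([[238,265],[450,310],[402,510],[198,468]])/8+[234.5,144.5]
P=np.array([onz('wrist',*p,145,st) for p in q]);print(P.round(1),P.mean(0))
for i in range(4):
    d=P[(i+1)%4]-P[i];print(np.linalg.norm(d),np.degrees(np.arctan2(d[1],d[0])))
print('stud',onz('wrist',325/8+234.5,400/8+144.5,159,st))
E
```

```text
[[556.3  96.1 145. ]
 [582.3  90.5 145. ]
 [577.1  64.7 145. ]
 [551.5  70.2 145. ]] [566.8234118   80.37296178 145.        ]
26.595170481020652 -12.089697659470154
26.303964034692914 -101.34703832962873
26.184520059135536 167.98454621964763
26.346407470757057 79.54505942598358
stud [566.42681114  82.96385655 159.        ]
```

Call:
{"op": "play_rows", "data": {"increments": [[8,0,-15,-6,0],[8,0,-15,-5.6,0],[0,0,0,0,0],[0,0,0,0,0]]}}

```text
time_s: 2.45
ee_pos: [565.7, 80.2, 258.5]
ee_rot: [180.0, -0.0, 78.6]
force: [-0.4, -1.2, 0.5]
gripper_width: 91.1
```

```bash
python3 - <<'E'
from h import *
st=env.state(); im=env.grab_frame('wrist')[:,:,::-1]; cv2.imwrite('pics/w2.png',im)
print(st['time_s'],st['ee_pos'],st['ee_rot'],st['force'],st['torque']);c=proj('wrist',[565,80,150],st);print(c)
u,v=c.astype(int)
print(u-45,v-60)
cv2.imwrite('pics/w2z.png',cv2.resize(im[v-60:v+30,u-45:u+45],None,fx=6.5,fy=6.5,interpolation=cv2.INTER_CUBIC))
E
```

```text
2.45 [565.73334512  80.19794058 258.48665875] [ 1.79978926e+02 -1.40478416e-02  7.85991933e+01] [-0.43394703 -1.15988668  0.46164572] [-0.0749806   0.1162627   0.01394309]
[256.17564744 204.02280154]
211 144
```

View pics/w2z.png

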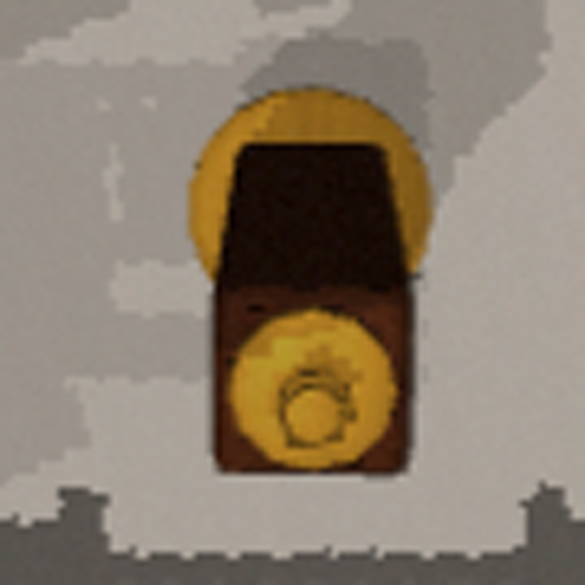

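View pics/w2.png

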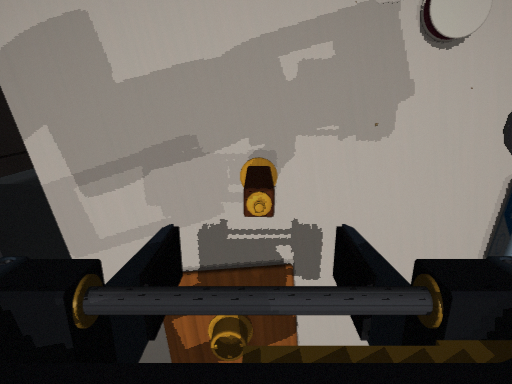

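```bash
python3 - <<'E'
from h import *
st=env.state()
off=np.array([210.5,143.5])
q=np.array([[217,285],[410,285],[410,472],[216,470]])/6.5+off
P=np.array([onz('wrist',*p,145,st) for p in q]);print(P.round(1),P.mean(0))
for i in range(4):
    d=P[(i+1)%4]-P[i];print(np.linalg.norm(d),np.degrees(np.arctan2(d[1],d[0])))
print('stud',onz('wrist',314/6.5+off[0],390/6.5+off[1],159,st))
# collar circle at z=35: x190..432, top 88
print('collar', onz('wrist',311/6.5+off[0],(88+121)/6.5+off[1],35,st), onz('wrist',190/6.5+off[0],200/6.5+off[1],35,st),onz('wrist',432/6.5+off[0],200/6.5+off[1],35,st))
E
```

```text
[[557.3  95.6 145. ]
 [583.1  90.4 145. ]
 [578.2  63.7 145. ]
 [551.5  69.4 145. ]] [567.5102957   79.80406471 145.        ]
26.40531302799479 -11.433119443170758
27.140453559304667 -100.5787223889674
27.291782020568938 167.94462465525814
26.845336147358445 77.54203522730049
stud [568.11558252  82.55973252 159.        ]
collar [567.48651063  79.91722478  35.        ] [545.30904203  86.18174207  35.        ] [590.35049508  77.07119527  35.        ]
```

Call:
{"op": "play_rows", "data": {"increments": [[1.8,-0.2,-30,0,0],[0,0,-30,0,0],[0,0,-30,0,0],[0,0,-30,0,0],[0,0,-22,0,0],[0,0,-9,0,0],[0,0,0,0,0]], "newtons": 40}}

```text
time_s: 3.38
ee_pos: [567.9, 79.4, 107.3]
ee_rot: [180.0, -0.0, 78.5]
force: [0.9, -0.2, -0.2]
gripper_width: 91.2
```

```bash
python3 - <<'E'
from h import *
st=env.state(); im=env.grab_frame('wrist')[:,:,::-1]; cv2.imwrite('pics/w3.png',im)
print(st['time_s'],st['ee_pos'],st['ee_rot'],st['force'],st['torque'])
E
```

```text
3.375 [567.91806602  79.35912532 107.28289563] [ 1.79986563e+02 -4.20397923e-03  7.84733412e+01] [ 0.90273504 -0.19043548 -0.17896528] [-0.08696208  0.10757527 -0.02326659]
```

View pics/w3.png

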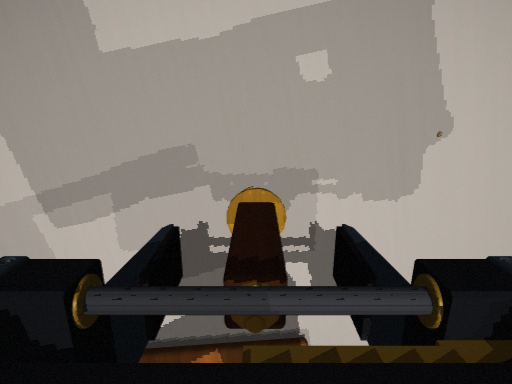

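Post is centred between the jaws (collar at about (257,212)). Close and lift.

Call:
{"op": "play_rows", "data": {"increments": [[0,0,0,0,0.4],[0,0,0,0,0.6],[0,0,0,0,1],[0,0,0,0,1],[0,0,0,0,1],[0,0,0,0,1],[0,0,0,0,1]], "newtons": 45}}

```text
time_s: 4.3
ee_pos: [567.7, 79.2, 106.9]
ee_rot: [-180.0, 0.0, 78.4]
force: [-0.2, 0.9, -0.8]
gripper_width: 27.8
```

Call:
{"op": "play_rows", "data": {"increments": [[0,0,10,0,1],[0,0,30,0,1],[0,0,30,0,1],[0,0,30,0,1],[-15,-37,0,-6.5,1],[-15,-37,0,-6.5,1],[-15,-37,0,-6.5,1],[-15,-37,0,-6.5,1],[-15,-37,0,-7,1],[-15,-37,0,-7,1],[0,0,0,0,1],[0,0,0,0,1],[0,0,0,0,1]]}}

```text
time_s: 5.92
ee_pos: [478.1, -141.9, 207.0]
ee_rot: [-180.0, -0.0, 38.5]
force: [-0.6, 0.3, -3.3]
gripper_width: 28.1
```

```bash
python3 - <<'E'
from h import *
st=env.state()
print(st['time_s'],st['ee_pos'],st['ee_rot'],st['force'],st['torque'],st['gripper_width'])
for n in ("wrist","top","scene"):
    im=env.grab_frame(n)[:,:,::-1]; cv2.imwrite(f'pics/{n}4.png',im)
print(proj('wrist',[477,-145,52],st))
E
```

```text
5.925 [ 478.14893103 -141.9274737   207.04094787] [-1.79995513e+02 -1.42753906e-02  3.85402425e+01] [-0.64404582  0.34291251 -3.28028373] [-0.00314981  0.09041314 -0.02756167] 28.07762106648692
[258.94954096 192.79971784]
```

View pics/wrist4.png

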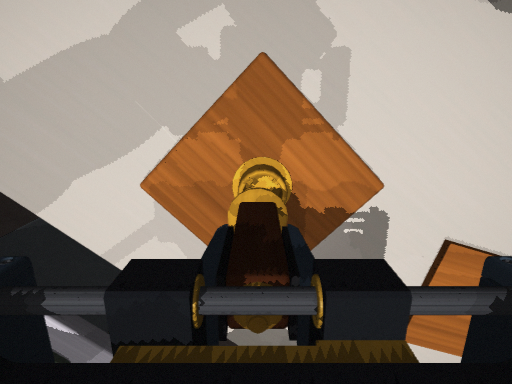

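View pics/scene4.png

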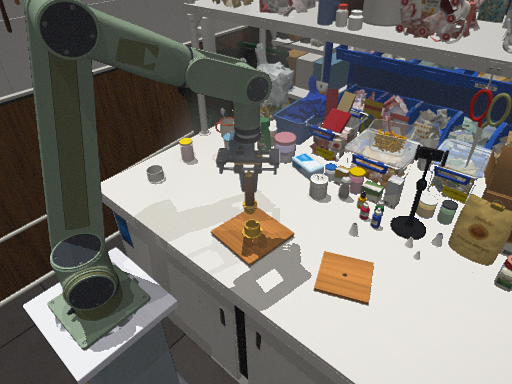

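```bash
python3 - <<'E'
from h import *
st=env.state(); im=cv2.imread('pics/wrist4.png')
cv2.imwrite('pics/w4z.png',cv2.resize(im[145:235,215:310],None,fx=6.5,fy=6.5,interpolation=cv2.INTER_CUBIC))
hsv=cv2.cvtColor(im,cv2.COLOR_BGR2HSV)
m=((hsv[...,0]<18)&(hsv[...,1]>130)&(hsv[...,2]>40)).astype('uint8')
r=np.zeros_like(m); r[45:225,130:400]=m[45:225,130:400]
k=max(cv2.findContours(r,cv2.RETR_EXTERNAL,cv2.CHAIN_APPROX_NONE)[0],key=cv2.contourArea)[:,0].astype(float)
# edge lines by fit
def line(sel):
    vx,vy,x,y=cv2.fitLine(k[sel].astype(np.float32),cv2.DIST_HUBER,0,.01,.01).ravel(); return np.array([vx,vy]),np.array([x,y])
x,y=k.T
f=lambda a,b: np.abs((y-a[1])*(b[0]-a[0])-(x-a[0])*(b[1]-a[1]))/np.hypot(b[0]-a[0],b[1]-a[1])
L,T,R=(141,185),(263,52),(384,185)
s1=(f(L,T)<4)&(x>150)&(x<255)&(y<178); s2=(f(T,R)<4)&(x>270)&(x<376)&(y<178)
s3=(f(L,(205,240))<4)&(x>147)&(x<200)&(y>190)
s4=(f(R,(320,240))<4)&(x<378)&(x>345)&(y>190)
l=[line(s) for s in(s1,s2,s3,s4)];print([s.sum() for s in (s1,s2,s3,s4)])
def X(a,b):
    A=np.array([a[0],-b[0]]).T; t=np.linalg.solve(A,b[1]-a[1]); return a[1]+t[0]*a[0]
cs=[X(l[0],l[2]),X(l[0],l[1]),X(l[1],l[3])];print(cs)
P=np.array([onz('wrist',*c,18,st) for c in cs]);print(P.round(1),'centre',(P[0]+P[2])/2)
for a,b in((0,1),(1,2)):
    d=P[b]-P[a];print(np.linalg.norm(d),np.degrees(np.arctan2(d[1],d[0])))
E
```

```text
[np.int64(113), np.int64(116), np.int64(45), np.int64(32)]
[array([138.549  , 185.30153], dtype=float32), array([262.27045 ,  50.641823], dtype=float32), array([384.11948, 185.39954], dtype=float32)]
[[ 391.4  -38.8   18. ]
 [ 587.4  -61.3   18. ]
 [ 564.8 -256.6   18. ]] centre [ 478.13803985 -147.68997822   18.        ]
197.25909629855678 -6.567012002656515
196.5668648151449 -96.59470169549869
```

View pics/w4z.png

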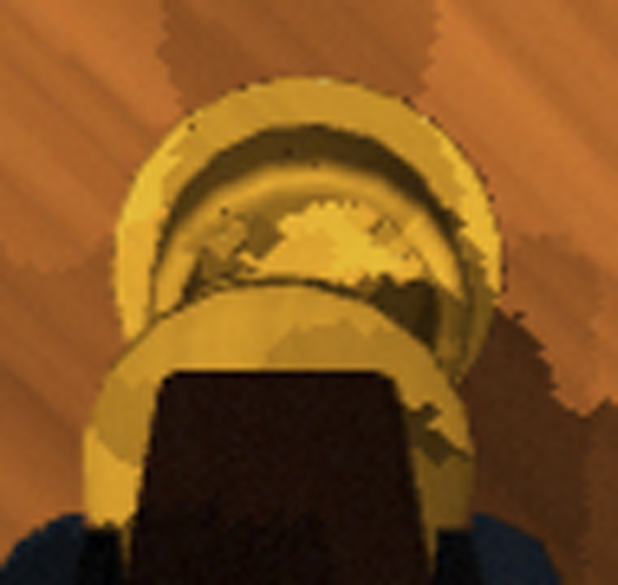

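```bash
python3 - <<'E'
from h import *
st=env.state(); o=np.array([214.5,144.5]); Z=lambda a,b:(a/6.5+o[0],b/6.5+o[1])
yaw=np.radians(st['ee_rot'][2]); tx=np.array([np.cos(yaw),np.sin(yaw)]); ty=np.array([tx[1],-tx[0]])
def loc(P): d=P[:2]-st['ee_pos'][:2]; return (d@tx).round(2),(d@ty).round(2)
c=loc
print('collar top edge z135',c(onz('wrist',*Z(278,283),135,st)),'L',c(onz('wrist',*Z(85,450),135,st)),'R',c(onz('wrist',*Z(472,450),135,st)))
print('rim far z52',c(onz('wrist',*Z(309,78),52,st)))
for z in (20,24,28): print('flange',z,c(onz('wrist',*Z(118,268),z,st)),c(onz('wrist',*Z(501,268),z,st)))
print('inner rim far', c(onz('wrist',*Z(305,125),52,st)))
print('plate centre',c(np.array([478.14,-147.69])),tx,ty)
E
```

```text
collar top edge z135 (np.float64(23.93), np.float64(0.1)) L (np.float64(3.44), np.float64(-22.83)) R (np.float64(3.45), np.float64(23.13))
rim far z52 (np.float64(34.65), np.float64(4.71))
flange 20 (np.float64(-3.43), np.float64(-27.85)) (np.float64(-3.42), np.float64(38.59))
flange 24 (np.float64(-2.42), np.float64(-27.52)) (np.float64(-2.41), np.float64(38.15))
flange 28 (np.float64(-1.41), np.float64(-27.19)) (np.float64(-1.39), np.float64(37.7))
inner rim far (np.float64(27.39), np.float64(4.13))
plate centre (np.float64(-3.49), np.float64(4.44)) [0.78225557 0.62295764] [ 0.62295764 -0.78225557]
```

```bash
python3 - <<'E'
from h import *
st=env.state(); o=np.array([214.5,144.5]); Z=lambda a,b:(a/6.5+o[0],b/6.5+o[1])
yaw=np.radians(st['ee_rot'][2]); tx=np.array([np.cos(yaw),np.sin(yaw)]); ty=np.array([tx[1],-tx[0]])
def c(P): d=P[:2]-st['ee_pos'][:2]; return (d@tx).round(2),(d@ty).round(2)
for z in (20,24): print('flange far',z,c(onz('wrist',*Z(309,78),z,st)))
print('rim far',c(onz('wrist',*Z(310,163),52,st)),c(onz('wrist',*Z(153,290),52,st)),c(onz('wrist',*Z(472,290),52,st)))
im=cv2.imread('pics/wrist4.png')
cv2.imwrite('pics/w4y.png',cv2.resize(im[155:205,225:300],None,fx=10,fy=10,interpolation=cv2.INTER_CUBIC))
E
```

```text
flange far 20 (np.float64(29.6), np.float64(5.15))
flange far 24 (np.float64(30.24), np.float64(5.09))
rim far (np.float64(21.45), np.float64(4.92)) (np.float64(1.1), np.float64(-19.78)) (np.float64(1.11), np.float64(30.59))
```

View pics/w4y.png

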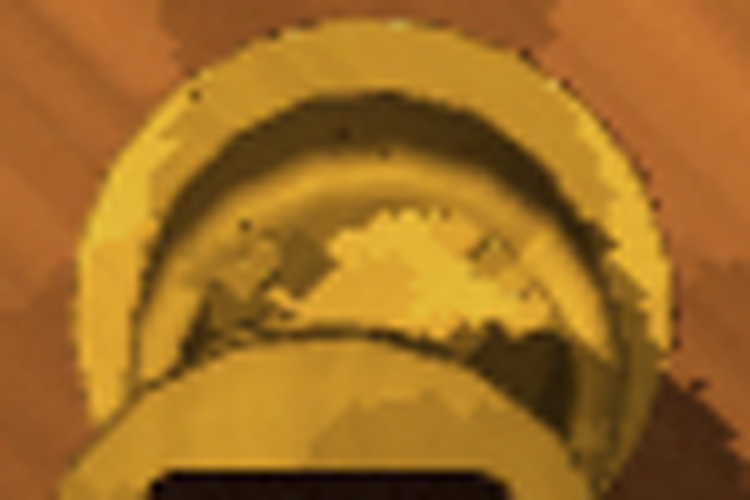

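Call:
{"op": "play_rows", "data": {"increments": [[0,-3.2,-15,0,1],[0.1,-3.2,-15,0,1],[0,0,-12,0,1],[0,0,-3,0,1],[0,0,0,0,1],[0,0,0,0,1]]}}

```text
time_s: 6.82
ee_pos: [478.3, -149.3, 162.4]
ee_rot: [179.9, -0.0, 38.4]
force: [0.3, 0.8, -2.9]
gripper_width: 27.9
```

```bash
cat > look.py <<'E'
import sys
from h import *
st=env.state(); k=sys.argv[1]
print(st['time_s'],st['ee_pos'].round(2),st['ee_rot'].round(2),st['force'].round(2),st['torque'].round(2),st['gripper_width'])
w=env.grab_frame('wrist')[:,:,::-1]; s=env.grab_frame('scene')[:,:,::-1]
a=cv2.resize(w[140:240,207:307],None,fx=4,fy=4,interpolation=cv2.INTER_CUBIC)
b=cv2.resize(s[170:270,200:300],None,fx=4,fy=4,interpolation=cv2.INTER_CUBIC)
cv2.imwrite(f'pics/look{k}.png',np.hstack([a,b]))
E
python3 look.py 5
```

```text
6.825 [ 478.31 -149.28  162.43] [ 1.7994e+02 -4.0000e-02  3.8450e+01] [ 0.26  0.8  -2.94] [-0.04  0.11  0.01] 27.861839962378966
```

View pics/look5.png

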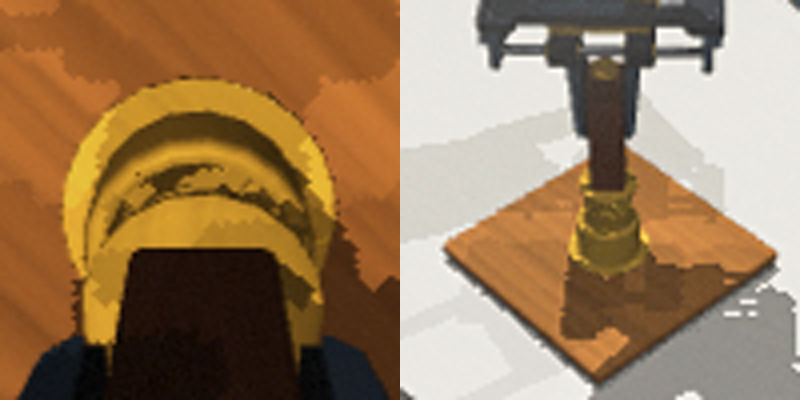

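Call:
{"op": "play_rows", "data": {"increments": [[-0.3,0.7,-6,0,1],[0,0,-5,0,1],[0,0,-2,0,1],[0,0,0,0,1]]}}

```text
time_s: 7.42
ee_pos: [477.5, -148.4, 148.7]
ee_rot: [-180.0, 0.0, 38.4]
force: [-0.2, 0.1, -3.2]
gripper_width: 27.8
```

Call:
{"op": "play_rows", "data": {"increments": [[0,0,-1.5,0,1],[0,0,-1,0,1],[0,0,0,0,1]]}}

```text
time_s: 7.8
ee_pos: [477.6, -148.5, 146.5]
ee_rot: [180.0, -0.0, 38.4]
force: [-1.0, 0.8, -2.9]
gripper_width: 27.7
```

Call:
{"op": "play_rows", "data": {"increments": [[0,0,-0.7,0,1],[0,0,-0.5,0,1],[0,0,0,0,1]]}}

```text
time_s: 8.18
ee_pos: [477.7, -148.5, 145.3]
ee_rot: [180.0, -0.0, 38.4]
force: [-1.1, 0.5, -2.6]
gripper_width: 27.6
```

Call:
{"op": "play_rows", "data": {"increments": [[0,0,-0.5,0,1],[0,0,0,0,1]]}}

```text
time_s: 8.43
ee_pos: [477.7, -148.5, 145.2]
ee_rot: [180.0, -0.0, 38.4]
force: [-0.8, 0.1, 2.2]
gripper_width: 27.9
```

Call:
{"op": "play_rows", "data": {"increments": [[0,0,-0.5,0,1],[0,0,0,0,1]]}}

```text
time_s: 8.68
ee_pos: [477.7, -148.5, 145.1]
ee_rot: [180.0, -0.0, 38.5]
force: [-1.7, 1.1, 5.7]
gripper_width: 27.6
```

Call:
{"op": "play_rows", "data": {"increments": [[0,0,0.4,5,1],[0,0,0.4,5,1],[0,0,0.4,5,1],[0,0,0,0,1]]}}

```text
time_s: 9.18
ee_pos: [477.9, -148.5, 146.3]
ee_rot: [179.9, -0.0, 53.4]
force: [-1.4, 0.4, 4.8]
gripper_width: 27.9
```

Call:
{"op": "play_rows", "data": {"increments": [[0,0,0.4,5,1],[0,0,0.4,5,1],[0,0,0.4,5,1],[0,0,0.4,5,1],[0,0,0,0,1]]}}

```text
time_s: 9.8
ee_pos: [477.9, -148.5, 147.8]
ee_rot: [179.9, -0.0, 73.3]
force: [-0.7, 0.6, 5.6]
gripper_width: 27.6
```

Call:
{"op": "play_rows", "data": {"increments": [[0,0,0.35,4.5,1],[0,0,0.35,4.5,1],[0,0,0,0,1]]}}

```text
time_s: 10.18
ee_pos: [478.2, -148.7, 148.0]
ee_rot: [179.9, 0.0, 82.3]
force: [0.1, -0.4, 3.9]
gripper_width: 27.7
```

Call:
{"op": "play_rows", "data": {"increments": [[0,0,0,2,1],[0,0,0,1,1],[0,0,0,0,1]]}}

```text
time_s: 10.55
ee_pos: [477.5, -148.3, 147.3]
ee_rot: [-180.0, -0.0, 85.4]
force: [0.8, 0.3, -3.6]
gripper_width: 27.9
```

Call:
{"op": "play_rows", "data": {"increments": [[0,0,-1.5,1,1],[0,0,-1.5,0,1],[0,0,-1,0,1],[0,0,0,0,1]]}}

```text
time_s: 11.05
ee_pos: [477.4, -148.4, 143.5]
ee_rot: [-180.0, -0.0, 86.4]
force: [0.8, -0.2, -2.9]
gripper_width: 27.7
```

Call:
{"op": "play_rows", "data": {"increments": [[0,0,-0.7,0,1],[0,0,-0.5,0,1],[0,0,0,0,1]]}}

```text
time_s: 11.42
ee_pos: [477.5, -148.4, 142.5]
ee_rot: [-180.0, -0.0, 86.4]
force: [0.6, 0.5, -2.9]
gripper_width: 27.8
```

Call:
{"op": "play_rows", "data": {"increments": [[0,0,-0.6,0,1],[0,0,-0.4,0,1],[0,0,0,0,1]]}}

```text
time_s: 11.8
ee_pos: [477.6, -148.4, 141.9]
ee_rot: [180.0, 0.0, 86.5]
force: [-0.6, 0.3, 1.9]
gripper_width: 27.9
```

Call:
{"op": "play_rows", "data": {"increments": [[0,0,-0.5,0,1],[0,0,0,0,1]]}}

```text
time_s: 12.05
ee_pos: [477.5, -148.4, 141.9]
ee_rot: [180.0, 0.0, 86.4]
force: [-2.8, 0.3, 5.9]
gripper_width: 27.8
```

Call:
{"op": "play_rows", "data": {"increments": [[0,0,-0.39,-5,1],[0,0,-0.39,-5,1],[0,0,-0.39,-5,1],[0,0,-0.39,-5,1],[0,0,0,0,1]]}}

```text
time_s: 12.68
ee_pos: [478.3, -148.4, 140.3]
ee_rot: [179.9, -0.0, 66.5]
force: [-0.7, 1.1, 5.8]
gripper_width: 27.8
```

Call:
{"op": "play_rows", "data": {"increments": [[0,0,-0.39,-5,1],[0,0,-0.39,-5,1],[0,0,-0.39,-5,1],[0,0,-0.39,-5,1],[0,0,-0.39,-5,1],[0,0,-0.39,-5,1],[0,0,0,0,1]]}}

```text
time_s: 13.55
ee_pos: [478.3, -148.4, 138.0]
ee_rot: [179.9, -0.1, 36.5]
force: [-0.3, 1.7, 5.5]
gripper_width: 28.0
```

Call:
{"op": "play_rows", "data": {"increments": [[0,0,-0.39,-5,1],[0,0,-0.39,-5,1],[0,0,-0.39,-5,1],[0,0,-0.39,-5,1],[0,0,-0.39,-5,1],[0,0,-0.39,-5,1],[0,0,0,0,1]]}}

```text
time_s: 14.42
ee_pos: [478.3, -148.4, 135.7]
ee_rot: [180.0, -0.1, 6.5]
force: [-1.1, 1.7, 6.0]
gripper_width: 27.8
```

Call:
{"op": "play_rows", "data": {"increments": [[0,0,-0.39,-5,1],[0,0,-0.39,-5,1],[0,0,0,0,1],[0,0,0,0,1]]}}

```text
time_s: 14.92
ee_pos: [478.2, -148.5, 134.9]
ee_rot: [180.0, -0.1, -3.5]
force: [-0.3, 0.8, 5.6]
gripper_width: 27.9
```

```bash
python3 look.py 6
```

```text
14.925 [ 478.23 -148.47  134.89] [ 1.7999e+02 -1.0000e-01 -3.4900e+00] [-0.35  0.77  5.62] [ 0.13  0.33 -0.03] 27.909605435872017
```

View pics/look6.png

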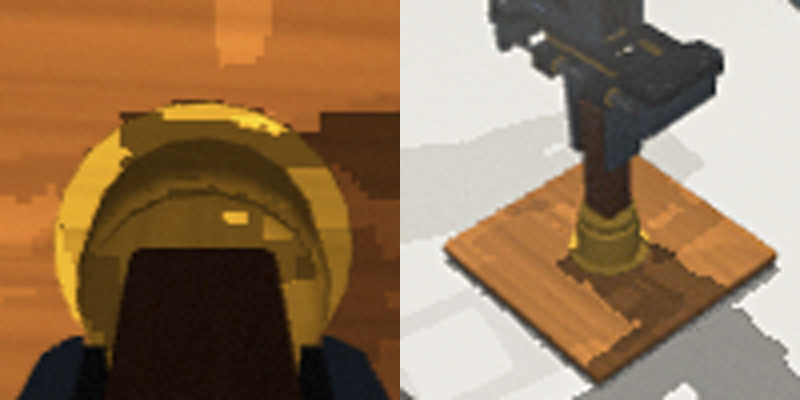

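Call:
{"op": "play_rows", "data": {"increments": [[0,0,0.4,0,1],[0,0,0,0,1],[0,0,0,0,1]]}}

```text
time_s: 15.4
ee_pos: [478.2, -148.5, 134.9]
ee_rot: [180.0, -0.1, -3.5]
force: [-0.4, 1.8, 4.7]
gripper_width: 28.0
```

```bash
python3 - <<'E'
from h import *
im=env.grab_frame('scene')[:,:,::-1]; cv2.imwrite('pics/end.png',im)
im=env.grab_frame('top')[:,:,::-1]; cv2.imwrite('pics/endt.png',im)
E
```

```text
(no output)
```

View pics/end.png

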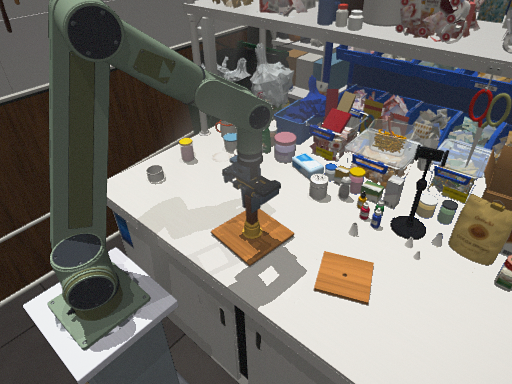

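The post stands upright in the boss at about (252,225) and is still gripped. The upper tier, jar, cutter and nozzle have not moved. I'm handing the job in.

```bash
python3 -c "
from workcell import env
print(env.job_done())
s=env.state();print(s['time_s'],s['ee_pos'],s['force'])"
```

```text
the job is handed in; nothing more can be done
None
the job is handed in; nothing more can be done
```

The post is started in the boss, still gripped and upright, and the job was handed in at about 15.5 s of the 48 s allowed.

- **Seating:** I set the post down diagonally to the plate. It touched the thread at TCP z 145.2, as computed.
- **Backward turn:** Turned anticlockwise with about 8 N of contact, it rose to about 148. About 2° past square the contact force vanished. Lowered after it, the post came to rest at 141.9, one thread down from about 148.7 expected at the crest.
- **Forward turn:** I then turned it 90° clockwise with the same light press. It sank evenly by 7.0 mm to 134.9, against 134.7 expected, so it has caught but is not home.
- **Last checks:** The pose held steady at 134.9 with a light push (force reading 4.7 N). The jaw opening was 28.0 mm. The last scene picture shows the post upright and the other items where they were.
- **Not checked:** I did not do a pull-up test. That the thread has caught is judged from the depth alone.
- **Disagreements:** The post stops about 3° anticlockwise of square to the plate, because the drop came past square. The fixed cameras placed the post 5–9 mm away from the wrist camera's measurement. I went by the wrist camera, and the contact heights agreed with it.

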